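Hold the roller-door key switch on

ROBOT

A 6-joint arm with a two-finger parallel gripper is mounted at the origin on a cart in front of the work surface, level with it; the furniture and walls round the work are solid. World frame = base frame: x ahead of the robot, y to its left, z up, the work surface at z = 0. Lengths are in mm, angles in rad, forces in N, time in s.
With the tool pointing down it reaches from about 275 to 1000 mm from the base axis. Payload 8.4 kg.
Tool frame: the origin (TCP) lies at the centre of the arm's flange, where the gripper is bolted on; the fingertips stand 173 mm ahead of it and the grasp point (between the pads) lies 155 mm ahead of it; z points along the fingers, y is the direction in which the jaws open and shut (so a half turn about z gives the same grasp; the last joint's range is limited). The gripper opens to 85 mm and grips with 20 to 120 N. Pads are 22 mm wide; open, the fingers measure 114 mm over their backs; the gripper's body (76 mm by 85 mm) begins 54 mm behind the grasp point. The pads swing forward as they close: fully open they stand 13 mm farther back than shut.
Start: joints at [1.321, 0.353, 1.633, -0, 1.155, -0.002], TCP at [153.294, 605.913, 404.681] pointing down, gripper open.
Joint ranges: [-2.63, 2.63], [-0.92, 2.1], [0.06, 2.66], [-1.3, 4.44], [0, 2.69], [-3.02, 3.02]. Speed limits (rad/s): [2.22, 2.22, 2.79, 3.14, 3.14, 3.14].

INTERFACE

Orientations are given as [roll, pitch, yaw] about the fixed x, y, z axes, in that order (R = Rz(yaw) Ry(pitch) Rx(roll)).
In Python, from rig import sense, grab_frame, camera_model, sign_off gives the robot as it stands. The module is installed in compiled form; this text tells all that it offers.
- The arm moves only by the tool step_arm, never from a script. Its argument "commands" is a list of rows, each a list of 3 entries, a list of its own where there are three numbers: the shift along the tool's x, y, z in mm, then the turn about the tool's z in rad, then the opening, from 0 (shut) to 1 (fully open). A call has 1 to 20 rows; each row shifts and turns the pose as measured when the row begins, along the tool's axes as they then stand; what a row does not reach is not made up. A row lasts 1/8 s, in which the tool goes at most 62.5 mm and 10.7 degrees, less where a joint would pass 70% of its speed; a pose out of reach is approached as far as the arm can. A call with a gripper value outside its range is refused whole. The fingers move at their own pace and stop on an object; "force" is the grip in N (left out, the last holds). Time passes only in rows, so rows that do not move let the fingers close. It gives the time, the measured TCP pose, the force and the opening at its end, in the units of the state.
- sense(): the state, without advancing time (a new reading comes with each control period).
- grab_frame(name): name is "scene" or "top" or "wrist"; returns the picture (400x640x3 uint8, blue, green, red); there is no depth.
- camera_model(name): a dict with "fx", "fy", "cx", "cy" (pixels), "dist" ([k1, k2, p1, p2, k3] as OpenCV has them; the pictures are not rectified), "R" (3x3) and "t" (3): a world point X has camera coordinates R X + t. Camera axes: x right, y down, z forward; pixel columns grow to the right and rows downward; lengths in mm; the calibration is good to about 2 mm. A picture is of the moment at which its call begins: read the wrist's pose just before it. camera_model takes no time and is no camera call; for the wrist camera it gives the pose at the moment of the call.
- sign_off(): hands the job in, once; it reports no verdict.
The state is a dict: "clock": time; "qpos": joint angles; "qvel": joint speeds; "joint_efforts": joint torques, N m; "eef_pos": TCP position; "tcp_rot": TCP orientation; "contact_force": force on the tool from outside, world axes, zero at the start; "wrist_torque": the same for the moment, N m; "opening": opening from 0.0 (shut) to 1.0 (fully open).
Only numpy, scipy, OpenCV 4.12 (cv2) and the standard library are available. Lean on these libraries where they do the work, as an engineer would, in place of code of your own. Each camera call takes 0.05 s, during which the arm holds its last target. There are 200 camera calls.

TASK

The workshop's roller door runs only while its key switch on the desk is held on. Slide the yellow-gripped dust cover all the way open to uncover the keyhole, take the blue key out of its wooden holder and push it fully home in the lock (the pins are sticky, so wiggle it if it catches), then turn it a quarter turn clockwise to its stop. The switch springs back, so finish still gripping the key and holding it turned; leave the stapler, the sticky notes and the binder clip where they are.

Things in the scene. Friction and masses are not known exactly. Their poses are not given: they have to be found in the camera images.
- switch_box: grey key switch box, white top, fixed, 130 (x) x 150 (y) x 60 (z) mm; origin at the centre of its underside, z up, y = the way the dust cover opens. Lock axis vertical at local (0, -0.035), in a steel collar ring 40 mm across (hole 25) whose top is at z = 0.063. Cover rails along y at local x = +-0.0255, top at z = 0.0665. Green lamp 11 mm high at local (0.042, 0.042)
- keyway (a point): centre of the keyhole's mouth, on the lock axis, 60.5 mm above the desk; turns with the brass plug. Slot 18.6 mm long (point x), 8 mm wide (point y), 30 mm deep; at plug angle 0 along the box's x. Sloped lips 2.5 mm high lead in along its long sides (13 mm apart at the top). Two sprung sticky pins, 11 and 18 mm down, stick 3 mm in from the slot's ends: up to about 15 N to push the key past
- key_plug (a joint): turn of the lock plug, rad: 0 = off (start), grows as the key turns clockwise seen from above, stop at 1.5 (about a quarter turn). A light spring (0.015 N m at off, 0.06 N m at the stop) turns it back when let go. The key has about 0.2 rad of play in the slot, so the hand turns up to that much more than the plug
- dust_cover (a joint): travel of the sliding dust cover in m: 0 = centred over the keyhole (shut), 0.060 = fully open (end of the track). It slides along the box's +y with about 1.5 N of friction and stays where left; starts between 0 and 0.012
- cover_grip (a point): point at mid height of the cover's yellow grip, 77.8 mm above the desk: an upright block 26 mm long (box x), 12 mm thick (box y, the sliding direction) and 18 mm tall, its top at 84 mm and its foot, on the flat cover plate (45 x 46 mm), at 66 mm above the desk. Axes as the box's
- key_holder: wooden key holder fixed to the desk, block 60 (x) x 44 (y) x 44 (z) mm on a 74 x 58 x 6 mm foot, slot along its x in the middle of its top. Origin at the centre of its underside; z up
- key: reversible key, 76 mm long, 40 g, upright in its holder, shoulder on the holder's top. Origin at the blade's tip, z up to the bow, x along its width, y its thickness (half turn about z: same). Steel blade 16 (x) x 5 (y) mm, z = 0 to 32 mm, last 8 mm pointed in x; blue bow 30 (x) x 10 (y) mm, z = 32 to 76 mm. Fully home, the shoulder rests on the collar, the tip 29.5 mm below the keyway's mouth
- key_bow (a point): good point to grip the key by, squeezing the bow's 10 mm thickness: 62 mm above the key's tip, 14 mm below the top of the bow. Axes as the key's
- stapler: pink stapler, 65x91x35 mm, bystander; origin at the centre of its underside
- sticky_notes: yellow pad of sticky notes, 77x77x15 mm, bystander; origin at the centre of its underside
- binder_clip: black binder clip, 32x27x32 mm, bystander; origin at the centre of its underside

How it is judged:
By the outcome, as a careful person would: the job done as asked, in the order asked, and still so for the second after the job is handed in, while the arm keeps its last pose, push and grip.
It also fails if it takes over 64 s, if anything falls off the work surface, if the arm or the gripper's body presses on something with over 40 N, if the wrist force passes 120 N, or if a joint passes its speed limit or range.

## Working session

There is one attempt and no reset: what is moved stays moved. The work goes in short steps, Python scripts to look and compute and a tool call to move; the robot and the scene stay as the last step left them, time stands still between calls to the robot, and variables do not carry over. Pictures are saved under pics/ and viewed, about 8 in all and at most 12, crops included, and the job is handed in when it is done.

Besides the shell and the picture viewer there is one more tool, called after "Call:" by a JSON object that holds its "fn" and its "kwargs", one argument or row to a line. step_arm: Moves the arm, as the interface text tells. Its arguments: {"type":"object","properties":{"commands":{"type":"array","items":{"type":"array"}},"force":{"type":"number"}},"required":["commands"]}

```bash
mkdir -p pics; python3 - <<'E'
from rig import *
import cv2,numpy as np
a=grab_frame("top");b=grab_frame("scene")
cv2.imwrite("pics/top0.png",a);cv2.imwrite("pics/scene0.png",b)
s=sense();print(s)
for n in("top","scene","wrist"):print(n,camera_model(n))
E
```

```text
{'clock': 0.1, 'qpos': array([ 1.32061563e+00,  3.53596892e-01,  1.63405085e+00,  6.25905244e-06,
        1.15522155e+00, -2.40133145e-03]), 'qvel': array([-7.83919261e-04, -1.91265202e-05, -1.60331581e-03, -4.36078141e-04,
        9.92052459e-04,  8.33770699e-04]), 'joint_efforts': array([-4.74552908e-04, -6.06362987e+01, -3.42821395e+01,  1.05803869e-05,
        3.93629933e-03,  6.74140074e-05]), 'eef_pos': array([153.2303931 , 605.70940467, 404.02919242]), 'tcp_rot': array([-3.14031604e+00, -8.78868270e-06,  2.89381075e+00]), 'contact_force': array([-0.04368279,  0.4495546 , -0.2096153 ]), 'wrist_torque': array([ 0.06218733,  0.05211566, -0.01564953]), 'opening': 0.9999795483217162}
top {'fx': 391.65378184913635, 'fy': 391.65378184913635, 'cx': 313.4950152476789, 'cy': 198.85638615250542, 'dist': array([-0.03392775,  0.        ,  0.        ,  0.        ,  0.        ]), 'R': array([[ 0.02061593, -0.99975513, -0.00804095],
       [-0.9948938 , -0.01971958, -0.09898213],
       [ 0.09879933,  0.0100405 , -0.99505672]]), 't': array([-309.23764285,  546.63664099,  870.54044011])}
scene {'fx': 515.9108759109987, 'fy': 515.9108759109987, 'cx': 322.19561741806785, 'cy': 207.57952990438122, 'dist': array([0.00990641, 0.        , 0.        , 0.        , 0.        ]), 'R': array([[ 0.7100502 , -0.70394388,  0.01708024],
       [-0.29493336, -0.31934295, -0.90057448],
       [ 0.63940834,  0.63441556, -0.43436606]]), 't': array([-581.7760889 ,  144.59215613,  895.87155331])}
wrist {'fx': 305.4067872857037, 'fy': 305.4067872857037, 'cx': 321.67491389535047, 'cy': 195.12419676769372, 'dist': array([-0.01515228,  0.        ,  0.        ,  0.        ,  0.        ]), 'R': array([[ 0.24532586,  0.96943917, -0.00170989],
       [ 0.91719018, -0.2315318 ,  0.32427643],
       [ 0.31397038, -0.08112169, -0.94596082]]), 't': array([-623.18280729,  -41.94647143,  380.6061167 ])}
```

View pics/top0.png

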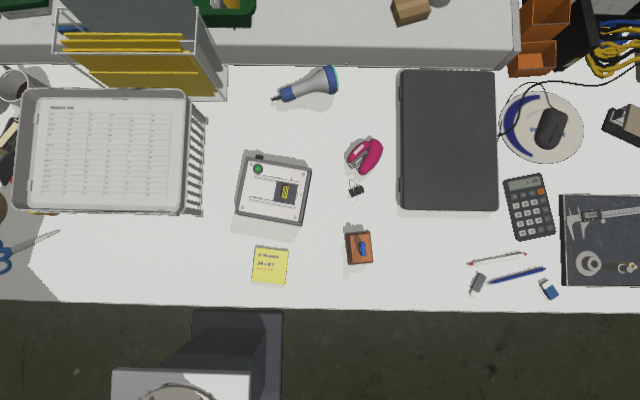

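View pics/scene0.png

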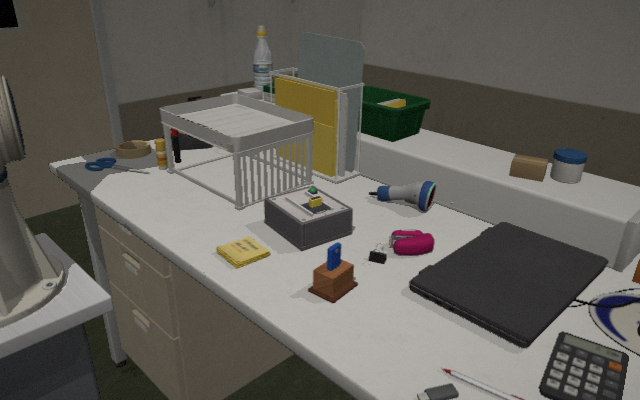

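The top view shows the switch box at about (273,190), with the lamp at (258,168) and the yellow grip at (285,192). The holder and key are at (359,246), the clip at (356,188), and the stapler and pad are clear of the box. I'll zoom in to measure.

```bash
python3 - <<'E'
import cv2,numpy as np
a=cv2.imread("pics/top0.png");b=cv2.imread("pics/scene0.png")
c1=cv2.resize(a[145:235,230:320],(400,400),interpolation=cv2.INTER_CUBIC)
c2=cv2.resize(a[215:275,330:390],(400,400),interpolation=cv2.INTER_CUBIC)
c3=cv2.resize(b[180:250,260:360],(400,280),interpolation=cv2.INTER_CUBIC)
c4=cv2.resize(b[235:305,300:370],(400,400),interpolation=cv2.INTER_CUBIC)[:280]
cv2.imwrite("pics/crop1.png",np.vstack([np.hstack([c1,c2])]))
E
```

```text
(no output)
```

View pics/crop1.png

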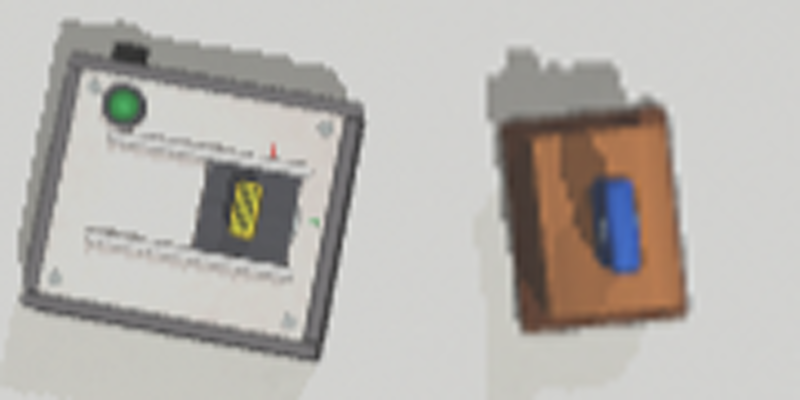

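```bash
cat > h.py <<'E'
import numpy as np,cv2
from rig import *
from scipy.spatial.transform import Rotation as Ro
def back(m,uv,z):
    K=np.array([[m["fx"],0,m["cx"]],[0,m["fy"],m["cy"]],[0,0,1]])
    p=cv2.undistortPoints(np.array(uv,float).reshape(-1,1,2),K,m["dist"]).reshape(-1,2)
    d=np.c_[p,np.ones(len(p))]@m["R"]; o=-m["R"].T@m["t"]
    z=np.broadcast_to(z,len(d)); return o+d*((z-o[2])/d[:,2])[:,None]
def proj(m,X):
    K=np.array([[m["fx"],0,m["cx"]],[0,m["fy"],m["cy"]],[0,0,1]])
    return cv2.projectPoints(np.array(X,float).reshape(-1,1,3),cv2.Rodrigues(m["R"])[0],m["t"],K,m["dist"])[0].reshape(-1,2)
def tool(target,s=None):
    "shift in tool axes of the TCP towards a world target"
    s=s or sense(); return Ro.from_euler("xyz",s["tcp_rot"]).inv().apply(np.array(target)-s["eef_pos"])
E
python3 - <<'E'
from h import *
np.set_printoptions(precision=1,suppress=True)
m=camera_model("top")
c=np.array([[85,70],[340,115],[303,342],[42,295]])/4.444+[230,145]
P=back(m,c,60);print(P,P.mean(0),np.linalg.norm(np.diff(P,axis=0),axis=1))
d=P[0]-P[1];print("yaw y",np.degrees(np.arctan2(d[1],d[0]))-90)
print("grip",back(m,np.array([[245,208]])/4.444+[230,145],84))
k=np.array([[612,180],[628,270],[620,225]])-[400,0]
P=back(m,k/6.667+[330,215],88);print("key",P)
w=camera_model("wrist");s=sense();print(Ro.from_euler("xyz",s["tcp_rot"]).as_matrix(), "cam in tool",tool(-w["R"].T@w["t"],s))
E
```

```text
[[ 631.9 -153.3   60. ]
 [ 611.4 -281.7   60. ]
 [ 497.9 -266.    60. ]
 [ 518.5 -136.1   60. ]] [ 564.9 -209.3   60. ] [130.  114.6 131.5]
yaw y -9.045138001121288
grip [[ 561.  -237.6   84. ]]
key [[ 457.3 -402.4   88. ]
 [ 429.2 -407.7   88. ]
 [ 443.3 -405.    88. ]]
[[-1.   0.2 -0. ]
 [ 0.2  1.  -0. ]
 [ 0.  -0.  -1. ]] cam in tool [83.7 -0.9 31.5]
```

Box centre is about (565,-209) with yaw about -9°. The cover is open by about 6 mm, and the key is at about (443,-405) with yaw about +11°; the measured sizes agree with those given. Next I move over to a close look with the wrist camera.

Call:
{"fn": "step_arm", "kwargs": {
  "commands": [
    [[-35.7, -50, 0], 0, 1],
    [[-35.7, -50, 0], 0, 1],
    [[-35.7, -50, 0], 0, 1],
    [[-35.7, -50, 0], 0, 1],
    [[-35.7, -50, 0], 0, 1],
    [[-35.7, -50, 0], 0, 1],
    [[-35.7, -50, 0], 0, 1],
    [[-35.7, -50, 0], 0, 1],
    [[-35.7, -50, 0], 0, 1],
    [[-35.7, -50, 0], 0, 1],
    [[-35.7, -50, 0], 0, 1],
    [[-35.7, -50, 0], 0, 1],
    [[-35.7, -50, 0], 0, 1],
    [[-35.7, -50, 0], 0, 1],
    [[-35.7, -50, 0], 0, 0.5],
    [[-35.7, -50, 0], -0.09, 0.5],
    [[0, 0, 0], 0, 0.5],
    [[0, 0, 0], 0, 0.5]
  ]
}}

```text
clock: 2.35
eef_pos: [514.9, -328.4, 401.9]
tcp_rot: [3.141, 0.003, 2.988]
contact_force: [-0.3, -0.6, 0.5]
opening: 0.506
```

```bash
python3 - <<'E'
from h import *
np.set_printoptions(precision=3,suppress=True)
s=sense();print(s["clock"],s["eef_pos"],s["tcp_rot"],s["qpos"],tool((520,-315,380)))
m=camera_model("wrist");a=grab_frame("wrist");cv2.imwrite("pics/w1.png",a);np.save("w1.npy",m,allow_pickle=True)
E
```

```text
2.35 [ 514.943 -328.423  401.949] [3.141 0.003 2.988] [-0.571  0.333  1.669  0.002  1.138 -1.989] [-2.879 14.019 21.971]
```

View pics/w1.png

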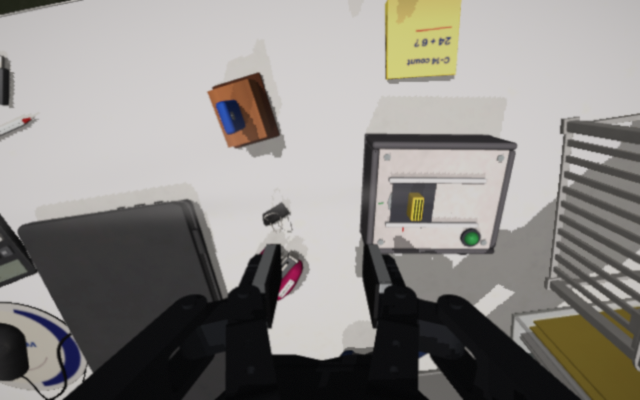

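The wrist view shows the box top spanning (367–515, 135–250), the grip at (417,208), and the key at (231,117) on the holder at (243,110). I'll fit models to these.

```bash
python3 - <<'E'
import cv2,numpy as np
a=cv2.imread("pics/w1.png")
c1=cv2.resize(a[125:265,355:525],(680,560),interpolation=cv2.INTER_CUBIC)[:, :480]
c1=cv2.resize(a[130:260,355:520],(495,390),interpolation=cv2.INTER_CUBIC)
c2=cv2.resize(a[65:155,200:275],(300,360),interpolation=cv2.INTER_CUBIC)
c=np.zeros((390,800,3),np.uint8);c[:,:495]=c1;c[:360,500:]=c2
cv2.imwrite("pics/crop2.png",c)
h=cv2.cvtColor(a,cv2.COLOR_BGR2HSV)
for n,lo,hi,box in(("yel",(20,110,60),(35,255,255),(355,520,130,260)),("blue",(100,120,50),(125,255,255),(200,280,65,155)),("green",(50,90,30),(80,255,255),(440,500,215,260))):
    m=cv2.inRange(h,lo,hi);k=np.zeros_like(m);k[box[2]:box[3],box[0]:box[1]]=m[box[2]:box[3],box[0]:box[1]]
    p=np.argwhere(k)[:,::-1];print(n,len(p),p.mean(0),cv2.minAreaRect(p.astype(np.float32)))
E
```

```text
yel 411 [415.10218978 206.59367397] ((415.0, 206.5), (27.0, 16.0), 90.0)
blue 532 [229.4887218  115.37218045] ((230.1572265625, 115.20875549316406), (32.66709518432617, 19.528461456298828), 68.96248626708984)
green 149 [471.12080537 238.08724832] ((471.0, 238.0), (12.0, 14.0), 90.0)
```

View pics/crop2.png

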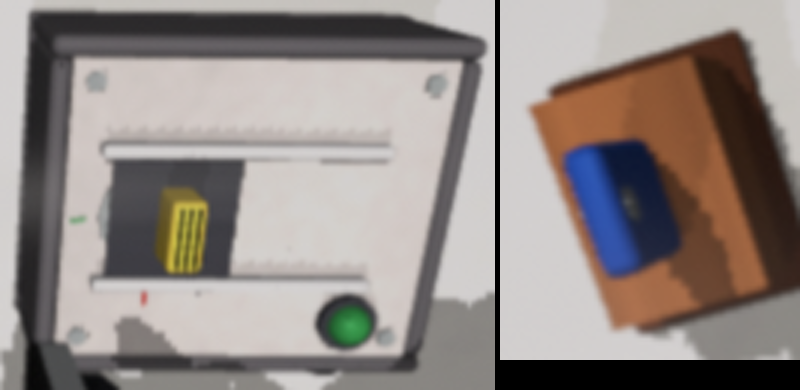

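```bash
python3 - <<'E'
from h import *
np.set_printoptions(precision=1,suppress=True)
m=np.load("w1.npy",allow_pickle=True).item()
def g1(p,z):return back(m,np.array(p)/3+[355,130],z)
def g2(p,z):return back(m,(np.array(p)-[500,0])/4+[200,65],z)
def rep(n,P,i,j,off):
    d=P[j]-P[i];print(n,P.mean(0),"sides",np.linalg.norm(np.diff(P,axis=0),axis=1),"yaw",np.degrees(np.arctan2(d[1],d[0]))+off)
S=g1([[96,81],[436,85],[385,336],[77,334]],61);rep("screws",S,0,1,-90)
C=g1([[75,57],[467,62],[412,350],[55,352]],60);rep("panel",C,0,1,-90)
L=g1([[105,151],[391,153],[367,284],[93,283]],66.5);rep("rails",L,0,1,-90)
G=g1([[172,203],[207,203],[200,272],[168,272]],84);rep("grip",G,0,3,0)
print("lamp",g1([[351,324]],69))
for z in(44,50):
    H=g2([[530,105],[695,57],[770,290],[615,328]],z);rep("holder",H,0,3,0)
    K=g2([[568,158],[592,147],[640,268],[612,275]],z+44);rep("key",K,0,3,0)
E
```

```text
screws [ 564.5 -209.7   61. ] sides [117.6  96.7 117.1] yaw -9.418404172637239
panel [ 564.5 -208.    60. ] sides [135.  111.1 136.9] yaw -9.449519298466683
rails [ 563.3 -214.8   66.5] sides [ 99.5  49.7 100.2] yaw -9.210513303433984
grip [ 559.8 -238.5   84. ] sides [11.7 25.  10.9] yaw -6.367789003272668
lamp [[ 609.9 -176.2   69. ]]
holder [ 443.  -405.6   44. ] sides [44.3 60.1 43.4] yaw 6.984423953867846
key [ 442.8 -405.4   88. ] sides [ 6.1 27.8  6.8] yaw 6.945908848414859
holder [ 442.8 -403.9   50. ] sides [43.4 59.  42.6] yaw 6.984423953867859
key [ 442.6 -403.5   94. ] sides [ 5.9 27.2  6.6] yaw 6.945908848414779
```

```bash
python3 - <<'E'
from h import *
print(tool((560,-238.5,241)))
E
```

```text
[-30.29074892  95.45704726 161.24421362]
```

Call:
{"fn": "step_arm", "kwargs": {
  "commands": [
    [[-10, 32, 40], 0, 0.5],
    [[-10, 32, 40], 0, 0.5],
    [[-10, 32, 40], 0.009, 0.5],
    [[0, 0, 0], 0, 0.5],
    [[0, 0, 0], 0, 0.5]
  ]
}}

```text
clock: 3.02
eef_pos: [559.7, -230.9, 282.3]
tcp_rot: [-3.141, 0.006, 2.982]
contact_force: [0.3, -0.6, 0.3]
opening: 0.499
```

```bash
python3 - <<'E'
from h import *
print(sense()["tcp_rot"],tool((560,-238.5,241)))
E
```

```text
[-3.14071795  0.00635341  2.9823002 ] [-1.26945801 -7.40842907 41.34478687]
```

Call:
{"fn": "step_arm", "kwargs": {
  "commands": [
    [[-1, -7, 14], 0, 0.5],
    [[0, 0, 14], 0, 0.5],
    [[0, 0, 13], 0, 0.5],
    [[0, 0, 0], 0, 0.5],
    [[0, 0, 0], 0, 0.5]
  ]
}}

```text
clock: 3.65
eef_pos: [559.4, -240.8, 240.9]
tcp_rot: [-3.14, 0.01, 2.98]
contact_force: [-0.0, -0.1, 0.3]
opening: 0.499
```

```bash
python3 - <<'E'
from h import *
print(sense()["tcp_rot"],tool((560,-238.5,241)))
E
```

```text
[-3.1395268   0.0097715   2.97978716] [-0.18506459  2.35555769 -0.08533017]
```

Call:
{"fn": "step_arm", "kwargs": {
  "commands": [
    [[0, 2, 0], 0, 0.3],
    [[0, 0, 0], 0, 0],
    [[0, 0, 0], 0, 0],
    [[0, 0, 0], 0, 0],
    [[0, 0, 0], 0, 0]
  ],
  "force": 25
}}

```text
clock: 4.28
eef_pos: [559.9, -238.6, 241.5]
tcp_rot: [-3.139, 0.01, 2.98]
contact_force: [-0.2, -0.3, -1.9]
opening: 0.127
```

Call:
{"fn": "step_arm", "kwargs": {
  "commands": [
    [[0, 10, 0], 0, 0],
    [[0, 15, 0], 0, 0],
    [[0, 13, 0], 0, 0],
    [[0, 9, 0], 0, 0],
    [[0, 5, 0], 0, 0],
    [[0, 2, 0], 0, 0],
    [[0, 2, 0], 0, 0]
  ]
}}

```text
clock: 5.15
eef_pos: [569.1, -181.9, 241.5]
tcp_rot: [-3.132, 0.011, 2.984]
contact_force: [-3.4, -16.2, -3.1]
opening: 0.131
```

Call:
{"fn": "step_arm", "kwargs": {
  "commands": [
    [[0, 2, 0], 0, 0],
    [[0, 1, 0], 0, 0]
  ]
}}

```text
clock: 5.4
eef_pos: [569.1, -181.4, 241.5]
tcp_rot: [-3.127, 0.011, 2.985]
contact_force: [-0.0, -4.7, -1.4]
opening: 0.134
```

Call:
{"fn": "step_arm", "kwargs": {
  "commands": [
    [[0, 4, 0], 0, 0],
    [[0, 0, 0], 0, 0]
  ]
}}

```text
clock: 5.65
eef_pos: [569.2, -180.7, 241.5]
tcp_rot: [-3.121, 0.012, 2.986]
contact_force: [0.6, 1.1, -2.0]
opening: 0.13
```

Call:
{"fn": "step_arm", "kwargs": {
  "commands": [
    [[0, 0, 0], 0, 0.5],
    [[0, 0, 0], 0, 0.5],
    [[0, 0, 0], 0, 0.5],
    [[0, 0, -25], 0, 0.5],
    [[0, 0, -40], 0, 0.5],
    [[0, -20, -40], 0, 0.5],
    [[0, -30, -20], 0, 0.5],
    [[0, 0, 0], 0, 0.5],
    [[0, 0, 0], 0, 0.5]
  ]
}}

```text
clock: 6.78
eef_pos: [560.7, -225.7, 370.9]
tcp_rot: [-3.123, 0.011, 2.988]
contact_force: [0.2, -0.3, -0.5]
opening: 0.502
```

```bash
python3 - <<'E'
from h import *
s=sense();print(s["eef_pos"],s["tcp_rot"],s["contact_force"])
m=camera_model("wrist");a=grab_frame("wrist");np.save("w2.npy",m,allow_pickle=True);cv2.imwrite("pics/w2full.png",a)
c=np.array([[558.8,-243.8,60.5]]);u=proj(m,c)[0];print("lock px",u)
x,y=int(u[0])-50,int(u[1])-60;print("off",x,y)
cv2.imwrite("pics/w2.png",cv2.resize(a[y:y+120,x:x+160],(800,600),interpolation=cv2.INTER_CUBIC))
E
```

```text
[ 560.65888895 -225.74874159  370.87380066] [-3.12332814  0.01067898  2.98756792] [ 0.2414606  -0.26992765 -0.48015962]
lock px [309.68692781 180.93274113]
off 259 120
```

View pics/w2.png

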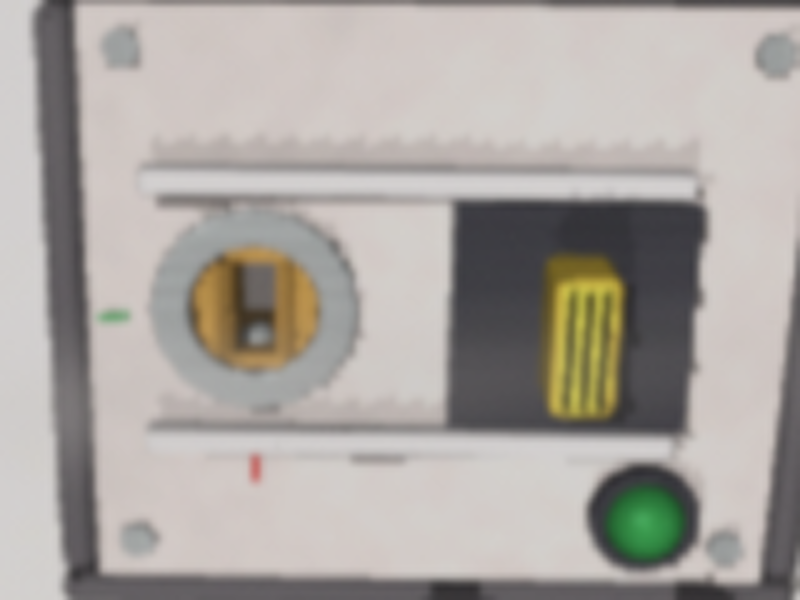

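The cover is fully open, its plate end level with the rail ends. The collar is centred at (254,308) in the crop and the slot runs along box x. I'll compute the lock position and check the travel.

```bash
python3 - <<'E'
from h import *
np.set_printoptions(precision=2,suppress=True)
m=np.load("w2.npy",allow_pickle=True).item()
f=lambda p,z:back(m,np.array(p,float)/5+[259,120],z)
a=f([[254,308]],63)[0];g=f([[590,348]],84)[0]
print(a,f([[260,305]],60.5),g,"travel",np.linalg.norm((g-a)[:2]))
S=f([[121,46],[777,55],[725,547],[139,537]],61);d=S[1]-S[0];e=S[2]-S[3]
print(S.mean(0),[np.degrees(np.arctan2(v[1],v[0]))-90 for v in(d,e)],np.linalg.norm(d))
R=f([[140,183],[697,185],[675,443],[150,441]],66.5)
print(R.mean(0),[np.degrees(np.arctan2(v[1],v[0]))-90 for v in(R[1]-R[0],R[2]-R[3])])
c=f([[150,308],[358,308],[254,205],[254,410]],63);print(np.linalg.norm(c[0]-c[1]),np.linalg.norm(c[2]-c[3]))
print(tool((442.8,-405.4,280)))
E
```

```text
[ 558.74 -243.54   63.  ] [[ 559.05 -242.57   60.5 ]] [ 568.52 -184.26   84.  ] travel 60.07703377205759
[ 564.9 -209.    61. ] [np.float64(-9.445292218443683), np.float64(-9.423101594845846)] 117.5185298066202
[ 563.83 -213.82   66.5 ] [np.float64(-8.801089558063723), np.float64(-8.650388452667116)]
39.28519730700451 40.42891334377415
[  90.01 -193.9    93.45]
```

```bash
cat >> h.py <<'E'
def gtool(G,yawdeg,s=None):
    "tool-axis shift bringing the grasp point (155 ahead) to G, and turn about tool z"
    s=s or sense();R=Ro.from_euler("xyz",s["tcp_rot"])
    sh=R.inv().apply(np.array(G)-s["eef_pos"])-[0,0,155]
    t=s["tcp_rot"][2]-np.radians(yawdeg);t=(t+np.pi)%(2*np.pi)-np.pi
    print("shift",sh.round(1),"turn",round(t,3),"rot",s["tcp_rot"].round(3),"F",s["contact_force"].round(1),"T",s["wrist_torque"].round(2),"q6",s["qpos"][5].round(2),"op",round(s["opening"],3),"t",s["clock"])
E
python3 -c "
from h import *
gtool((442.8,-405.4,115),187)"
```

```text
shift [  91.8 -190.9  103.4] turn -0.276 rot [-3.123  0.011  2.988] F [-0.2  0.1  0.5] T [ 0.   -0.02 -0.06] q6 -1.79 op 0.504 t 6.825
```

Call:
{"fn": "step_arm", "kwargs": {
  "commands": [
    [[18, -38, 15], 0, 0.5],
    [[18, -38, 15], 0, 0.5],
    [[18, -38, 15], 0, 0.5],
    [[18, -38, 15], 0, 0.5],
    [[12, -28, 10], 0, 0.5],
    [[0, 0, 0], -0.138, 0.5],
    [[0, 0, 0], -0.138, 0.5],
    [[0, 0, 0], 0, 0.5],
    [[0, 0, 0], 0, 0.5]
  ]
}}

```text
clock: 7.95
eef_pos: [448.6, -389.2, 291.4]
tcp_rot: [-3.133, -0.004, -3.009]
contact_force: [0.3, -0.1, -0.3]
opening: 0.5
```

```bash
python3 - <<'E'
from h import *
np.set_printoptions(precision=2,suppress=True)
gtool((442.8,-405.4,74),187)
m=camera_model("wrist");a=grab_frame("wrist");np.save("w3.npy",m,allow_pickle=True)
u=proj(m,[[442.8,-405.4,88]])[0];x,y=int(u[0])-60,int(u[1])-45;print("off",x,y,u)
cv2.imwrite("pics/w3.png",cv2.resize(a[y:y+90,x:x+120],(720,540),interpolation=cv2.INTER_CUBIC))
E
```

```text
shift [  7.1 -13.5  62.5] turn 0.011 rot [-3.13 -0.   -3.01] F [ 0.3 -0.1 -0.3] T [-0.02  0.01 -0.01] q6 -2.41 op 0.5 t 7.95
off 241 177 [301.11 222.76]
```

View pics/w3.png

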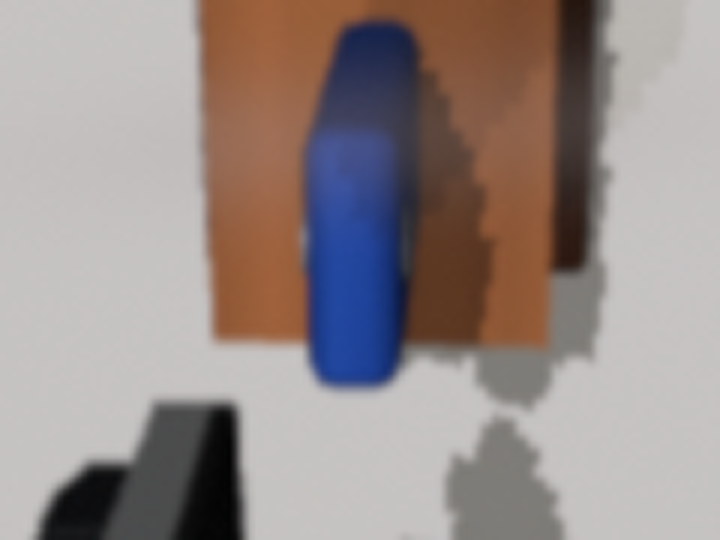

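The key's top face spans (308–400, 130–385) in the crop and lines up with the jaws.

```bash
python3 - <<'E'
from h import *
np.set_printoptions(precision=2,suppress=True)
m=np.load("w3.npy",allow_pickle=True).item()
K=back(m,np.array([[308,130],[398,130],[404,387],[313,387]])/6+[241,177],88)
print(K.mean(0),np.linalg.norm(np.diff(K,axis=0),axis=1),[np.degrees(np.arctan2(*(v[1::-1]))) for v in(K[0]-K[3],K[1]-K[2])])
gtool((*K.mean(0)[:2],74),187)
E
```

```text
[ 441.44 -406.05   88.  ] [ 8.98 28.53  9.54] [np.float64(-173.10713389046836), np.float64(-171.98670393059135)]
shift [  8.5 -13.9  62.6] turn 0.011 rot [-3.13 -0.   -3.01] F [-0.9 -0.7  0.2] T [-0.03  0.03 -0.  ] q6 -2.41 op 0.5 t 8.0
```

Call:
{"fn": "step_arm", "kwargs": {
  "commands": [
    [[8, -12, 0], 0.005, 0.5],
    [[0, 0, 20], 0, 0.5],
    [[0, 0, 20], 0, 0.5],
    [[0, 0, 15], 0, 0.5],
    [[0, 0, 0], 0, 0.5],
    [[0, 0, 0], 0, 0.5]
  ]
}}

```text
clock: 8.75
eef_pos: [441.6, -405.9, 236.3]
tcp_rot: [-3.13, -0.002, -3.019]
contact_force: [-0.2, 0.1, 0.5]
opening: 0.5
```

```bash
python3 -c "
from h import *
gtool((442,-405.8,74),187.3)"
```

```text
shift [-0.7  1.9  7.3] turn -0.004 rot [-3.130e+00 -2.000e-03 -3.019e+00] F [-0.2  0.1  0.5] T [ 0.08 -0.04 -0.06] q6 -2.43 op 0.5 t 8.75
```

Call:
{"fn": "step_arm", "kwargs": {
  "commands": [
    [[-0.7, 1.9, 7.2], 0, 0.4],
    [[0, 0, 0], 0, 0.25],
    [[0, 0, 0], 0, 0],
    [[0, 0, 0], 0, 0],
    [[0, 0, 0], 0, 0],
    [[0, 0, 0], 0, 0],
    [[0, 0, 0], 0, 0]
  ],
  "force": 40
}}

```text
clock: 9.62
eef_pos: [442.6, -404.2, 230.3]
tcp_rot: [-3.128, -0.0, -3.018]
contact_force: [0.0, -1.3, -0.2]
opening: 0.113
```

```bash
python3 -c "
from h import *
gtool((442,-405.8,74),187.3)"
```

```text
shift [0.8 0.5 1.3] turn -0.004 rot [-3.128 -0.    -3.018] F [ 0.  -1.3 -0.2] T [-0.02 -0.06  0.06] q6 -2.43 op 0.113 t 9.625
```

Call:
{"fn": "step_arm", "kwargs": {
  "commands": [
    [[0, 0, 0], 0, 0],
    [[0, 0, -10], 0, 0],
    [[0, 0, -15], 0, 0],
    [[0, 0, -20], 0, 0],
    [[0, 0, -20], 0, 0],
    [[0, 0, -10], 0, 0],
    [[0, 0, 0], 0, 0]
  ],
  "force": 80
}}

```text
clock: 10.5
eef_pos: [442.8, -403.4, 312.0]
tcp_rot: [-3.126, 0.002, -3.019]
contact_force: [-0.1, -0.3, -1.0]
opening: 0.111
```

```bash
python3 -c "
from h import *
gtool((558.8,-243.4,155),170.8)"
```

```text
shift [-1.345e+02  1.469e+02 -1.000e-01] turn 0.284 rot [-3.126e+00  2.000e-03 -3.019e+00] F [-0.1 -0.3 -1. ] T [-0.01  0.01 -0.03] q6 -2.43 op 0.111 t 10.5
```

Call:
{"fn": "step_arm", "kwargs": {
  "commands": [
    [[-28, 31, 0], 0, 0],
    [[-28, 31, 0], 0, 0],
    [[-28, 31, 0], 0, 0],
    [[-28, 31, 0], 0, 0],
    [[-15, 16, 0], 0, 0],
    [[0, 0, 0], 0.14, 0],
    [[0, 0, 0], 0.14, 0],
    [[0, 0, 0], 0, 0],
    [[0, 0, 0], 0, 0]
  ]
}}

```text
clock: 11.62
eef_pos: [553.5, -243.1, 304.5]
tcp_rot: [-3.129, -0.001, 2.981]
contact_force: [0.3, 0.9, -0.4]
opening: 0.104
```

```bash
python3 - <<'E'
from h import *
gtool((558.8,-243.4,124),170.8)
m=camera_model("wrist");a=grab_frame("wrist");np.save("w4.npy",m,allow_pickle=True)
u=proj(m,[[558.8,-243.4,80]])[0];x,y=max(0,int(u[0])-60),max(0,int(u[1])-55);print("off",x,y,u)
cv2.imwrite("pics/w4.png",cv2.resize(a[y:y+110,x:x+130],(780,660*10//11),interpolation=cv2.INTER_CUBIC))
E
```

```text
shift [-5.5  2.8 25.5] turn -0.0 rot [-3.129e+00 -1.000e-03  2.981e+00] F [ 0.3  0.9 -0.4] T [-0.03 -0.06 -0.04] q6 -1.81 op 0.104 t 11.625
off 267 171 [327.94850533 226.7169122 ]
```

View pics/w4.png

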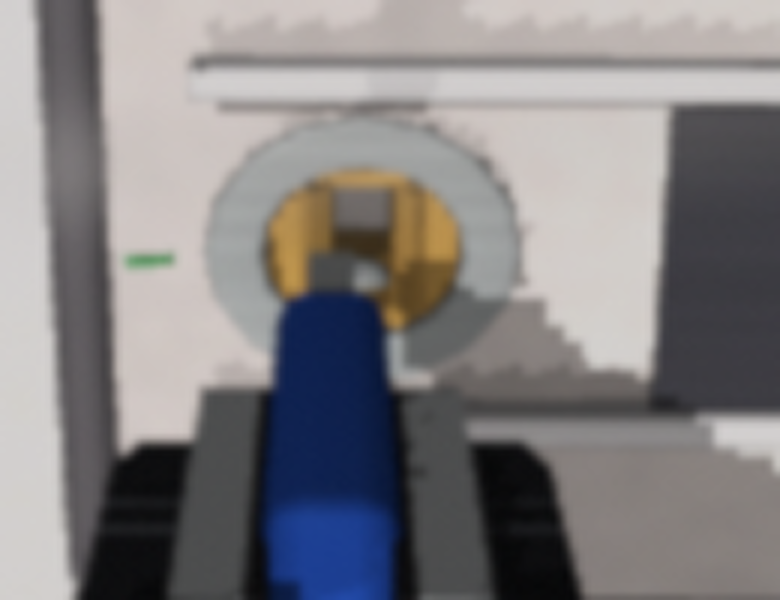

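```bash
python3 - <<'E'
from h import *
np.set_printoptions(precision=1,suppress=True)
m=np.load("w4.npy",allow_pickle=True).item()
s=sense();R=Ro.from_euler("xyz",s["tcp_rot"])
f=lambda P:(proj(m,R.apply(P)+s["eef_pos"])-[267,171])*[6,600/110]
for n,z in(("shoulder",31.3),("bowtop",-12.7)):print(n,f([[15,-5,155+z],[15,5,155+z]]))
print("tip",f([[0,0,155+63.3],[8,0,155+55.3],[0,2.5,218.3],[0,-2.5,218.3]]))
g=lambda P:(proj(m,P)-[267,171])*[6,600/110]
print("lock",g([[558.8,-243.4,63]]))
t=R.apply([[0,0,218.3]])+s["eef_pos"];print("tip world",t)
E
```

```text
shoulder [[284.4 278.2]
 [393.  278.2]]
bowtop [[269.9 512.9]
 [413.9 512.9]]
tip [[336.9 284.1]
 [337.4 249.3]
 [359.4 284.1]
 [314.4 284.1]]
lock [[364.8 251.5]]
tip world [[ 552.8 -245.8   86.3]]
```

Call:
{"fn": "step_arm", "kwargs": {
  "commands": [
    [[-5.2, 3.4, 0], 0, 0],
    [[0, 0, 8], 0, 0],
    [[0, 0, 6], 0, 0],
    [[0, 0, 0], 0, 0],
    [[0, 0, 0], 0, 0]
  ]
}}

```text
clock: 12.3
eef_pos: [559.3, -240.8, 289.0]
tcp_rot: [-3.129, -0.002, 2.983]
contact_force: [-0.2, -0.9, -0.4]
opening: 0.103
```

```bash
python3 - <<'E'
from h import *
gtool((558.8,-243.4,94.3),170.8)
m=camera_model("wrist");a=grab_frame("wrist");np.save("w5.npy",m,allow_pickle=True)
u=proj(m,[[558.8,-243.4,63]])[0];x,y=max(0,int(u[0])-60),max(0,int(u[1])-55);print("off",x,y,u)
cv2.imwrite("pics/w5.png",cv2.resize(a[y:y+110,x:x+130],(780,660*10//11),interpolation=cv2.INTER_CUBIC))
E
```

```text
shift [-0.3 -0.2 39.7] turn 0.002 rot [-3.129e+00 -2.000e-03  2.983e+00] F [-0.2 -0.9 -0.4] T [-0.03  0.   -0.05] q6 -1.81 op 0.103 t 12.3
off 263 163 [323.40873332 218.98359661]
```

View pics/w5.png

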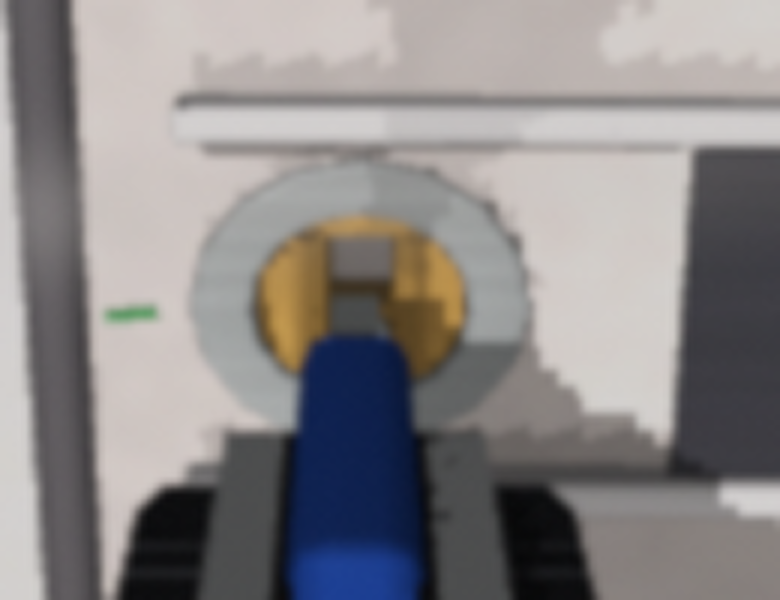

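The blade (330–385) lines up with the slot (330–393). Now I descend gently.

Call:
{"fn": "step_arm", "kwargs": {
  "commands": [
    [[0, 0.4, 3], 0, 0],
    [[0, 0, 4], 0, 0],
    [[0, 0, 4], 0, 0],
    [[0, 0, 4], 0, 0],
    [[0, 0, 2], 0, 0],
    [[0, 0, 0], 0, 0]
  ]
}}

```text
clock: 13.1
eef_pos: [559.2, -240.7, 270.9]
tcp_rot: [-3.129, -0.002, 2.983]
contact_force: [-0.0, 0.7, -0.7]
opening: 0.103
```

```bash
python3 -c "
from h import *
gtool((558.8,-243.4,94.3),170.8)"
```

```text
shift [-0.3 -0.6 21.6] turn 0.002 rot [-3.129e+00 -2.000e-03  2.983e+00] F [-0.   0.7 -0.7] T [ 0.06 -0.    0.01] q6 -1.81 op 0.103 t 13.1
```

Call:
{"fn": "step_arm", "kwargs": {
  "commands": [
    [[0, 0, 4], 0, 0],
    [[0, 0, 4], 0, 0],
    [[0, 0, 4], 0, 0],
    [[0, 0, 4], 0, 0]
  ]
}}

```text
clock: 13.6
eef_pos: [559.3, -241.0, 254.9]
tcp_rot: [-3.129, -0.001, 2.983]
contact_force: [-1.7, 0.2, 10.4]
opening: 0.102
```

```bash
python3 -c "
from h import *
gtool((558.8,-243.4,94.3),170.8)"
```

```text
shift [-0.1 -0.4  5.6] turn 0.002 rot [-3.129e+00 -1.000e-03  2.983e+00] F [-1.7  0.2 10.4] T [0.1  0.25 0.02] q6 -1.81 op 0.102 t 13.6
```

Call:
{"fn": "step_arm", "kwargs": {
  "commands": [
    [[0, 0, 4], 0.02, 0],
    [[0, 0, 4], -0.03, 0],
    [[0, 0, 4], 0.02, 0],
    [[0, 0, 3], 0, 0]
  ]
}}

```text
clock: 14.1
eef_pos: [560.2, -241.7, 248.5]
tcp_rot: [-3.128, 0.002, 2.973]
contact_force: [-12.3, 6.1, 33.4]
opening: 0.102
```

```bash
python3 -c "
from h import *
gtool((558.8,-243.4,94.3),170.8)"
```

```text
shift [ 1.4  0.2 -0.8] turn -0.008 rot [-3.128e+00  2.000e-03  2.973e+00] F [-12.3   6.1  33.4] T [0.98 2.09 0.06] q6 -1.8 op 0.102 t 14.1
```

Call:
{"fn": "step_arm", "kwargs": {
  "commands": [
    [[1, 0, 0.5], 0, 0],
    [[0.5, 0, 1], 0, 0]
  ]
}}

```text
clock: 14.35
eef_pos: [559.3, -241.6, 249.0]
tcp_rot: [-3.127, 0.005, 2.973]
contact_force: [-1.2, 1.6, 8.4]
opening: 0.107
```

```bash
python3 - <<'E'
from h import *
gtool((558.8,-243.4,94.3),170.8)
m=camera_model("wrist");a=grab_frame("wrist")
u=proj(m,[[558.8,-243.4,63]])[0];x,y=max(0,int(u[0])-60),max(0,int(u[1])-55)
w=cv2.resize(a[y:y+110,x:x+130],(400,330),interpolation=cv2.INTER_CUBIC)
b=grab_frame("scene");m=camera_model("scene");u=proj(m,[[558.8,-243.4,80]])[0];x,y=int(u[0])-40,int(u[1])-33
v=cv2.resize(b[y:y+66,x:x+80],(400,330),interpolation=cv2.INTER_CUBIC)
cv2.imwrite("pics/w6.png",np.hstack([w,v]))
E
```

```text
shift [ 1.   0.3 -0.3] turn -0.008 rot [-3.127  0.005  2.973] F [-1.2  1.6  8.4] T [ 0.34  0.21 -0.1 ] q6 -1.8 op 0.107 t 14.35
```

View pics/w6.png

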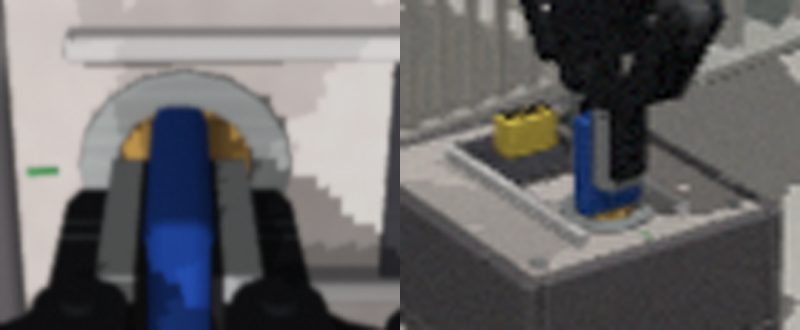

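```bash
python3 - <<'E'
from h import *
np.set_printoptions(precision=1,suppress=True)
m=camera_model("wrist")
u=proj(m,[[558.8,-243.4,63]])[0];x,y=max(0,int(u[0])-60),max(0,int(u[1])-55)
f=lambda P:(proj(m,P)-[x,y])*[400/130,3]
ax=np.array([.987,-.16,0]);c=np.array([558.8,-243.4,0])
for z in(63,65,67,70):print(z,f([c-15*ax+[0,0,z]]),"top",f([c-15*ax+[0,0,z+44]]))
print("collar edge",f([c-20*ax+[0,0,63],c-12.5*ax+[0,0,63]]))
E
```

```text
63 [[186.6  94. ]] top [[184.8 223.6]]
65 [[186.6  98.5]] top [[184.7 231.6]]
67 [[186.5 103.1]] top [[184.6 239.8]]
70 [[186.4 110.1]] top [[184.5 252.5]]
collar edge [[186.5  68.7]
 [186.7 106.4]]
```

The key's top edge at y≈222 matches a fully seated shoulder (223.6 predicted), and the hand stopped at the home height against 33 N. Now I turn it clockwise.

Call:
{"fn": "step_arm", "kwargs": {
  "commands": [
    [[0.5, 0.2, 0.3], 0.1, 0],
    [[0, 0, 0.3], 0.14, 0],
    [[0, 0, 0.3], 0.14, 0],
    [[0, 0, 0.3], 0.14, 0],
    [[0, 0, 0.3], 0.14, 0]
  ]
}}

```text
clock: 15.08
eef_pos: [559.4, -241.0, 248.9]
tcp_rot: [-3.134, 0.012, 2.293]
contact_force: [-3.0, 2.4, 7.8]
opening: 0.104
```

```bash
python3 -c "
from h import *
gtool((558.8,-243.4,94.3),170.8)"
```

```text
shift [ 0.6 -0.9 -0.4] turn -0.688 rot [-3.134  0.012  2.293] F [-3.   2.4  7.8] T [0.37 0.54 0.07] q6 -1.12 op 0.104 t 15.075
```

Call:
{"fn": "step_arm", "kwargs": {
  "commands": [
    [[0.2, -0.3, 0.2], 0.15, 0],
    [[0, 0, 0.2], 0.15, 0],
    [[0, 0, 0.2], 0.15, 0],
    [[0, 0, 0.2], 0.15, 0],
    [[0, 0, 0.2], 0.12, 0]
  ]
}}

```text
clock: 15.7
eef_pos: [559.3, -241.0, 249.0]
tcp_rot: [3.139, 0.014, 1.549]
contact_force: [-3.2, 1.2, 8.9]
opening: 0.104
```

```bash
python3 -c "
from h import *
gtool((558.8,-243.4,94.3),170.8)"
```

```text
shift [-0.3 -0.9 -0.3] turn -1.432 rot [3.139 0.014 1.549] F [-3.2  1.2  8.9] T [0.4  0.55 0.16] q6 -0.37 op 0.104 t 15.7
```

Hand at 1.43 rad, and the stop is expected at about 1.5–1.7. I continue in small turns while watching the torque.

Call:
{"fn": "step_arm", "kwargs": {
  "commands": [
    [[0, 0, 0.2], 0.08, 0],
    [[0, 0, 0.2], 0.08, 0],
    [[0, 0, 0.2], 0.05, 0]
  ]
}}

```text
clock: 16.08
eef_pos: [559.4, -241.0, 249.0]
tcp_rot: [3.137, 0.013, 1.332]
contact_force: [-2.4, 0.9, 9.4]
opening: 0.104
```

```bash
python3 -c "
from h import *
gtool((558.8,-243.4,94.3),170.8)"
```

```text
shift [-0.5 -0.7 -0.3] turn -1.649 rot [3.137 0.013 1.332] F [-2.4  0.9  9.4] T [0.32 0.44 0.13] q6 -0.16 op 0.104 t 16.075
```

Call:
{"fn": "step_arm", "kwargs": {
  "commands": [
    [[0, 0, 0.2], 0.05, 0],
    [[0, 0, 0.2], 0.05, 0],
    [[0, 0, 0.2], 0.04, 0]
  ]
}}

```text
clock: 16.45
eef_pos: [559.4, -241.0, 249.0]
tcp_rot: [3.136, 0.012, 1.188]
contact_force: [-2.9, 0.7, 9.5]
opening: 0.104
```

```bash
python3 -c "
from h import *
gtool((558.8,-243.4,94.3),170.8)"
```

```text
shift [-0.6 -0.6 -0.3] turn -1.793 rot [3.136 0.012 1.188] F [-2.9  0.7  9.5] T [0.38 0.41 0.35] q6 -0.01 op 0.104 t 16.45
```

Call:
{"fn": "step_arm", "kwargs": {
  "commands": [
    [[0, 0, 0.2], 0.05, 0],
    [[0, 0, 0.2], 0.03, 0],
    [[0, 0, 0.2], 0.02, 0]
  ]
}}

```text
clock: 16.82
eef_pos: [559.6, -241.0, 249.0]
tcp_rot: [3.135, 0.013, 1.089]
contact_force: [-2.6, 1.2, 8.6]
opening: 0.099
```

```bash
python3 - <<'E'
from h import *
gtool((558.8,-243.4,94.3),170.8)
m=camera_model("wrist");a=grab_frame("wrist")
w=cv2.resize(a,(480,300))
u=proj(m,[[558.8,-243.4,63]])[0];x,y=max(0,int(u[0])-60),max(0,int(u[1])-55)
w2=cv2.resize(a[y:y+110,x:x+110],(400,400),interpolation=cv2.INTER_CUBIC)
b=grab_frame("scene");m=camera_model("scene");u=proj(m,[[558.8,-243.4,80]])[0];x,y=int(u[0])-40,int(u[1])-40
v=cv2.resize(b[y:y+80,x:x+80],(400,400),interpolation=cv2.INTER_CUBIC)
t=grab_frame("top");cv2.imwrite("pics/top_end.png",t);cv2.imwrite("pics/wend.png",a)
d=cv2.absdiff(t,cv2.imread("pics/top0.png")).max(2)
for n,(x0,x1,y0,y1) in dict(stapler=(345,385,135,178),notes=(250,290,244,288),clip=(346,366,180,198)).items():print(n,(d[y0:y1,x0:x1]>40).sum())
cv2.imwrite("pics/w7.png",np.hstack([w2,v]))
E
```

```text
shift [-0.6 -0.6 -0.3] turn -1.892 rot [3.135 0.013 1.089] F [-2.6  1.2  8.6] T [0.35 0.45 0.85] q6 0.09 op 0.099 t 16.825
stapler 0
notes 603
clip 0
```

View pics/w7.png

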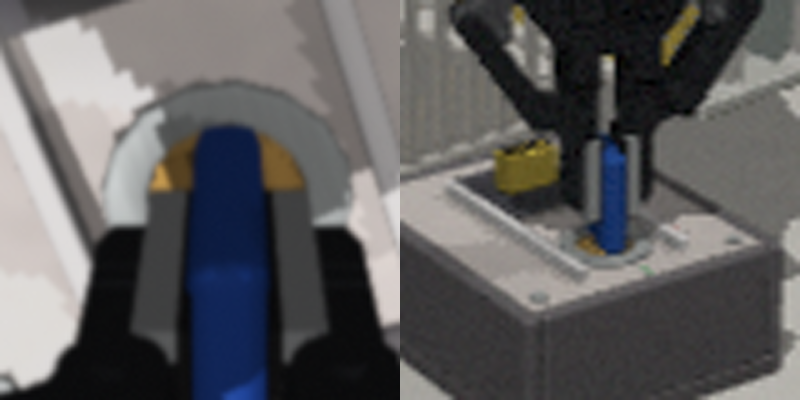

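```bash
python3 - <<'E'
from h import *
L=[[611,-174.5,70]]
for n,f,g in(("wrist","pics/w2full.png","pics/wend.png"),("top","pics/top0.png","pics/top_end.png")):
    im=cv2.imread(g);p=proj(camera_model(n),L)[0].astype(int);print(n,p)
    if 4<p[1]<395 and 4<p[0]<635: print(im[p[1]-4:p[1]+5,p[0]-4:p[0]+5].reshape(-1,3).max(0),im[p[1],p[0]])
im=cv2.imread("pics/top0.png");p=proj(camera_model("top"),L)[0].astype(int);print(im[p[1],p[0]])
b=grab_frame("scene");p=proj(camera_model("scene"),L)[0].astype(int);o=cv2.imread("pics/scene0.png");print("scene",p,b[p[1]-3:p[1]+4,p[0]-3:p[0]+4].reshape(-1,3).max(0),o[p[1]-3:p[1]+4,p[0]-3:p[0]+4].reshape(-1,3).max(0))
c=b[235:270,210:275].astype(int);print("notes diff in scene",(abs(c-o[235:270,210:275]).max(2)>40).sum())
s=sense();print(s["clock"],s["tcp_rot"],s["wrist_torque"],s["contact_force"])
E
```

```text
wrist [351  85]
[ 68 137  50] [43 87 31]
top [257 169]
[206 221 222] [200 217 219]
[ 95 167  75]
scene [311 188] [104 104 102] [158 164 167]
notes diff in scene 0
17.025 [3.13469684 0.01259945 1.08941969] [0.31391253 0.52346966 0.7820255 ] [-2.36290401  0.80112973  8.93165546]
```

```bash
python3 -c "
from rig import *
print(sign_off())
s=sense();print(s['clock'],s['tcp_rot'],s['wrist_torque'],s['opening'])"
```

```text
the job is handed in; nothing more can be done
None
the job is handed in; nothing more can be done
```

I handed the job in at about 17 s with the key fully in the lock, turned clockwise to its stop and still gripped at 80 N. One check was inconclusive: I could not confirm the lamp had lit.

- **Cover:** I slid it to the end of its track; the image gave 60.1 mm of travel, against 60 mm for fully open.
- **Key:** I took it from the holder and pushed it in with a small wiggle. The hand stopped at the home height against 33 N, and the key's top edge was within about 2 pixels of where a seated key should show.
- **Turn:** The hand went round 1.89 rad. Torque stayed low until about 1.65 rad, then rose to 0.85 N m, which I read as the stop. The 0.19 rad beyond the expected 1.7 is probably give in the grip and arm.
- **Bystanders:** The stapler and clip showed no change from above, and the sticky notes showed none in the scene view. The notes area did differ in the top view, probably because the arm now covers it.
- **Lamp:** It was hidden in the top view and in shade in the wrist view. My evidence for the turn is the hand's angle and the torque, as there was no direct reading of the plug.
- **Tilt:** The tool picked up a tilt of up to about 1°, which had no visible effect.

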